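# Charge the bench pump until its indicator pin is out, then close its slide valve

## Robot

A 7-joint arm with a two-finger parallel gripper is mounted at the origin on a cart in front of the work surface, level with it; the furniture and walls round the work are solid. World frame = base frame: x ahead of the robot, y to its left, z up, the work surface at z = 0. Lengths are in m, angles in rad, forces in N, time in s.
With the tool pointing down it reaches from about 0.425 to 0.875 m from the base axis. Payload 4.7 kg.
Tool frame: the origin (TCP) lies at the very end of the fingers, on their centre line; the grasp point (between the pads) lies 19 mm behind it; z points along the fingers, y is the direction in which the jaws open and shut (so a half turn about z gives the same grasp; the last joint's range is limited). The gripper opens to 85 mm and grips with 20 to 120 N. Pads are 22 mm wide; open, the fingers measure 114 mm over their backs; the gripper's body (76 mm by 85 mm) begins 54 mm behind the grasp point. The pads swing forward as they close: fully open they stand 13 mm farther back than shut.
Start: joints at [1.208, 0.321, -0.07, 1.45, 0.023, 1.371, -0.057], TCP at [0.239, -0.604, 0.231] pointing down, gripper open.
Joint ranges: [-2.86, 2.86], [-0.3, 2.09], [-1.38, 1.24], [0.06, 2.45], [-1.56, 4.7], [0.09, 2.05], [-2.69, 2.69]. Speed limits (rad/s): [2.57, 2.57, 3.14, 3.14, 3.14, 3.14, 3.14].

## Interface

Orientations are given as a unit quaternion [w, x, y, z].
In Python, from bench import telemetry, camera, ticket gives the robot as it stands. The module is installed in compiled form; this text tells all that it offers.
- The arm moves only by the tool jog_arm, never from a script. Its argument "moves" is one flat list of numbers, 4 for each row, row after row: the shift along the world's x, y, z scaled (see below), then the turn about the world's z scaled (see below). In form: [dx, dy, dz, yaw, dx, dy, dz, yaw, ...]. A call has 1 to 20 rows; each row is the pose to reach, as a shift and turn from the pose measured when the call began; what a row does not reach only later rows make up. The controller multiplies each number of a shift by 0.25 m and each number of a turn by 0.5 rad. A row lasts 1/12 s, in which the tool goes at most 41.7 mm and 7.16 degrees, less where a joint would pass 70% of its speed; a pose out of reach is approached as far as the arm can. A call with a number of a shift or a turn outside -1 to 1 is refused whole. A call with a gripper value outside its range is refused whole. "gripper" is the finger opening in mm, from 0 to 85.4, set as the call begins (left out, the last holds). The fingers move at their own pace and stop on an object; "newtons" is the grip in N (left out, the last holds). Time passes only in rows, so rows that repeat a pose let the fingers close. It gives the time, the measured TCP pose, the force and the opening at its end, in the units of the state.
- telemetry.get_state(): the state, without advancing time (a new reading comes with each control period).
- camera(name): name is "scene" or "top" or "wrist"; returns a dict with "img" (480x640x3 uint8, blue, green, red), "camera_matrix" (3x3 intrinsics, pixels), "extrinsics" (4x4, takes a point from world to camera coordinates); the wrist camera has in their place "tool_from_camera" (4x4, takes a point from camera to tool coordinates, whose origin is the TCP and whose axes are the flange's). Camera axes: x right, y down, z forward; pixel columns grow to the right and rows downward; lengths in m; the calibration is good to about 2 mm. The wrist camera is an equidistant fisheye: a pixel r from the principal point sees the ray r / f radians off the axis. A picture is of the moment at which its call begins: read the wrist's pose just before it. There is no depth.
- ticket.finish_job(): hands the job in, once; it reports no verdict.
The state is a dict: "clock": time; "joints": joint angles; "dq": joint speeds; "tau": joint torques, N m; "ee_pos": TCP position; "eef_rot": TCP orientation; "ft_force": force on the tool from outside, world axes, zero at the start; "moment": the same for the moment, N m; "grip_width": finger opening in m.
Only numpy, scipy, OpenCV 4.12 (cv2) and the standard library are available. Lean on these libraries where they do the work, as an engineer would, in place of code of your own. Each camera call takes 0.05 s, during which the arm holds its last target.

## Task

Charge the bench pump: press its round spring plunger down and let it come up again, stroke after stroke, until the thin indicator pin in the middle stands fully out. Only then push the slide valve's upright tab away from you along its rails to its far stop, and move clear. Just press and push, nothing is picked up: do not touch the pin, do not lift, tip or shift the pump, and leave the bottle, beaker and tape roll alone.

Things in the scene. Friction and masses are not known exactly. Their poses are not given: they have to be found in the camera images.
- pump: Grey bench pump, loose, about 4 kg, on rubber feet; housing 96 x 216 x 66 mm (x, y, z), a 48 mm reservoir tube along its rear, to x = +90 mm, 60 mm high. Origin: centre of the housing's underside. x points to the rear (away from the robot at yaw 0), y left, z up; yaw within 0.5 rad. On its top: plunger at x, y = 0, +65 mm, indicator pin at 0, -5 mm, slide valve at y = -70 mm.
- plunger_top (a point): Centre of the plunger's top: a black round cap, 44 mm across and 14 mm thick, on a rod; its top stands 42 mm above the top plate when up. Moves with the plunger.
- plunger (a joint): Stroke in m: 0 up, 0.018 down (stop). Spring 3.5 N at the top, 10 N at the bottom; comes up by itself. A full downstroke raises the pin about 5 mm, a short one in proportion; the upstroke leaves it where it is. Once the pin is fully out the plunger goes stiff against a push of 12 N; pressing harder gains nothing.
- pin_top (a point): Top centre of the indicator pin: a plain steel rod, 10 mm thick, upright in a brass collar 22 mm wide and 8 mm high. The pin stands 9 mm above the top plate when in and 33 mm when fully out. Not to be touched.
- indicator_pin (a joint): How far the pin is out, in m: 0 in, 0.024 fully out (stop). Starts somewhere between 0 and 0.010; it stays where it is by friction.
- slide_tab (a point): Top centre of the slide valve's tab: an upright steel plate 8 mm thick along the pump's x, 22 mm wide along y, top 24 mm above the top plate. At the open end it stands at (-14, -70) mm from the pump's axis. It slides between two rails 4 mm high, with 26 mm between them.
- slide_valve (a joint): Slide valve position in m along the pump's +x: 0 open (near end), 0.030 closed (far stop). Starts between 0 and 0.006. Friction about 1.5 N; stays where it is left.
- bottle: Bystander: glass bottle with a blue cap, 56 mm across, 131 mm high, standing left of the pump. Origin: centre of the underside.
- beaker: Bystander: clear beaker, 56 mm across, 68 mm high, standing right of the pump. Origin: centre of the underside.
- tape_roll: Bystander: green tape roll, 66 mm across, 19 mm high, lying behind the pump. Origin: centre of the underside.

How it is judged:
By the outcome, as a careful person would: the job done as asked, in the order asked, and still so for the second after the job is handed in, with the robot touching nothing.
It also fails if it takes over 42 s, if anything falls off the work surface, if the arm or the gripper's body presses on something with over 40 N, if the wrist force passes 120 N, or if a joint passes its speed limit or range.

## Working session

There is one attempt and no reset: what is moved stays moved. The work goes in short steps, Python scripts to look and compute and a tool call to move; the robot and the scene stay as the last step left them, time stands still between calls to the robot, and variables do not carry over. Pictures are saved under pics/ and viewed, and the job is handed in when it is done.

Besides the shell and the picture viewer there is one more tool, called after "Call:" as name(argument=value, ...) on one line, values as JSON. jog_arm: Moves the arm, as the interface text tells. Its arguments: {"type":"object","properties":{"moves":{"type":"array","items":{"type":"number"}},"gripper":{"type":"number"},"newtons":{"type":"number"}},"required":["moves"]}

```bash
mkdir -p pics; python3 - <<'E'
from bench import telemetry, camera
import cv2
s=telemetry.get_state()
for k,v in s.items(): print(k,v)
for n in("scene","top","wrist"):
    c=camera(n); cv2.imwrite(f"pics/{n}0.png",c["img"]); print(n,c["camera_matrix"]); print(c.get("extrinsics",c.get("tool_from_camera")))
E
```

```text
clock 0.0
joints [ 1.20807878  0.32182603 -0.07008271  1.45167054  0.02260309  1.3707874
 -0.05688717]
dq [ 0.00128149 -0.00081659  0.0011722  -0.00117542 -0.00071437 -0.00119254
  0.00087938]
tau [ 5.15278589e-05 -4.93588185e+01 -3.82134402e-01 -3.14338410e+01
  1.30886649e-02  1.12856843e-02  2.29438808e-05]
ee_pos [ 0.23893232 -0.60391995  0.23022375]
eef_rot [-9.24499869e-04  9.82299130e-01  1.87316610e-01 -2.27868403e-04]
ft_force [-0.49064881 -0.00299149  0.28504196]
moment [-0.02597175 -0.01723723 -0.08079361]
grip_width 0.08554599143485135
scene [[516.09957067   0.         318.98954227]
 [  0.         516.09957067 238.28812154]
 [  0.           0.           1.        ]]
[[ 0.76057655 -0.64919247 -0.00851126 -0.30144866]
 [-0.30778066 -0.34898287 -0.8851452   0.36954499]
 [ 0.57165931  0.67584029 -0.46523708  0.53909446]
 [ 0.          0.          0.          1.        ]]
top [[502.17206811   0.         310.74042769]
 [  0.         502.17206811 245.32277305]
 [  0.           0.           1.        ]]
[[ 0.02556645 -0.99908915  0.03416484  0.22741002]
 [-0.99004998 -0.03003617 -0.13747316  0.61093937]
 [ 0.13837412 -0.03031019 -0.98991611  0.88009717]
 [ 0.          0.          0.          1.        ]]
wrist [[371.64829954   0.         322.6292166 ]
 [  0.         371.64829954 244.07943178]
 [  0.           0.           1.        ]]
[[ 7.71942238e-04 -9.64782435e-01 -2.63048014e-01  6.72108073e-02]
 [ 9.99999661e-01  6.68978322e-04  4.80989917e-04  4.96235442e-04]
 [-2.88077205e-04 -2.63048296e-01  9.64782624e-01 -1.43711643e-01]
 [ 0.00000000e+00  0.00000000e+00  0.00000000e+00  1.00000000e+00]]
```

View pics/scene0.png

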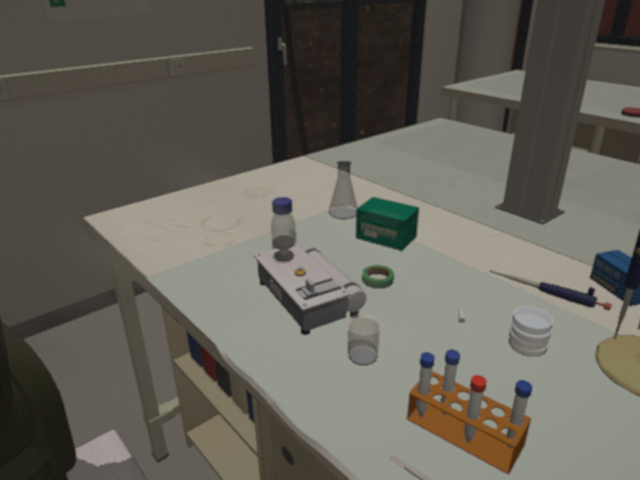

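View pics/top0.png

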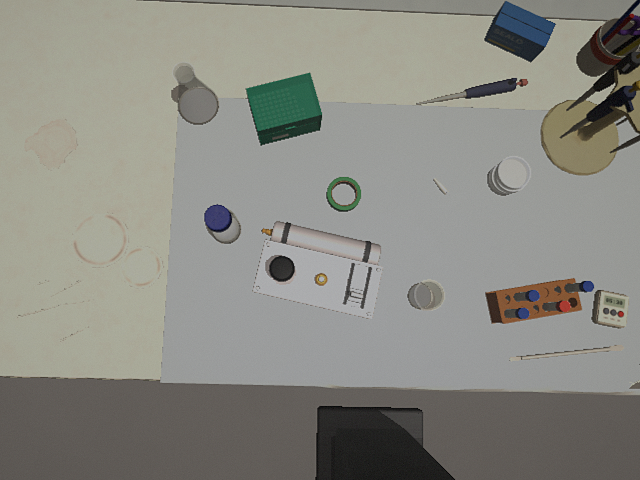

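View pics/wrist0.png

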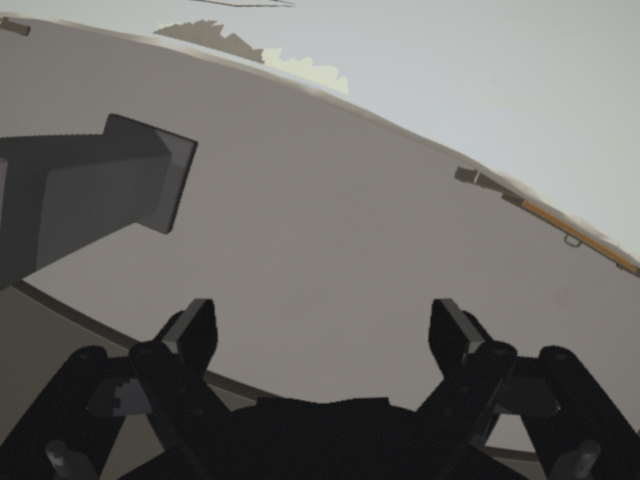

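```bash
cat > h.py <<'E'
import numpy as np, cv2
from bench import telemetry, camera
def ray(c,u,v,z):
    K=c["camera_matrix"];E=np.array(c["extrinsics"]);R=E[:3,:3];t=E[:3,3]
    d=R.T@np.linalg.solve(K,[u,v,1.]);o=-R.T@t
    return o+d*(z-o[2])/d[2]
def proj(c,p):
    E=np.array(c["extrinsics"]);q=c["camera_matrix"]@(E[:3,:3]@p+E[:3,3]);return q[:2]/q[2]
E
python3 - <<'E'
from h import *
c=camera("top");im=c["img"]
b=im[210:330,190:460]
cv2.imwrite("pics/topz.png",cv2.resize(b,None,fx=2.9,fy=2.9,interpolation=cv2.INTER_CUBIC))
g=im.max(2).astype(int)
m=np.zeros(g.shape,np.uint8);m[245:295,260:305]=(g[245:295,260:305]<60)*255
n,l,st,ce=cv2.connectedComponentsWithStats(m)
for i in range(1,n):
    if st[i,4]>50: print("black",st[i],ce[i],ray(c,*ce[i],.108))
hsv=cv2.cvtColor(im,cv2.COLOR_BGR2HSV)
m=np.zeros(g.shape,np.uint8);r=hsv[265:295,305:340];m[265:295,305:340]=((r[...,1]>90))*255
n,l,st,ce=cv2.connectedComponentsWithStats(m)
for i in range(1,n):
    if st[i,4]>5: print("brass",st[i],ce[i],ray(c,*ce[i],.074))
# top plate white
m=((im.min(2)>185)).astype(np.uint8)*255; mm=np.zeros_like(m);mm[225:325,245:390]=m[225:325,245:390]
cs,_=cv2.findContours(mm,cv2.RETR_EXTERNAL,cv2.CHAIN_APPROX_NONE)
for k in sorted(cs,key=cv2.contourArea)[-2:]:
    r=cv2.minAreaRect(k);print("plate",r,[ray(c,*p,.066).round(4).tolist() for p in cv2.boxPoints(r)])
s=camera("scene")["img"][230:340,240:380]
cv2.imwrite("pics/scz.png",cv2.resize(s,None,fx=5,fy=5,interpolation=cv2.INTER_CUBIC))
E
```

```text
black [269 256  25  25 486] [281.39300412 268.22427984] [0.55440494 0.29468948 0.108     ]
brass [315 273  12  12  85] [320.54117647 278.90588235] [0.5408294 0.2268987 0.074    ]
plate ((349.0, 271.0), (0.0, 0.0), 0.0) [[0.5568, 0.1765, 0.066], [0.5568, 0.1765, 0.066], [0.5568, 0.1765, 0.066], [0.5568, 0.1765, 0.066]]
plate ((350.0, 266.0), (0.0, 0.0), 0.0) [[0.5657, 0.1749, 0.066], [0.5657, 0.1749, 0.066], [0.5657, 0.1749, 0.066], [0.5657, 0.1749, 0.066]]
```

View pics/topz.png

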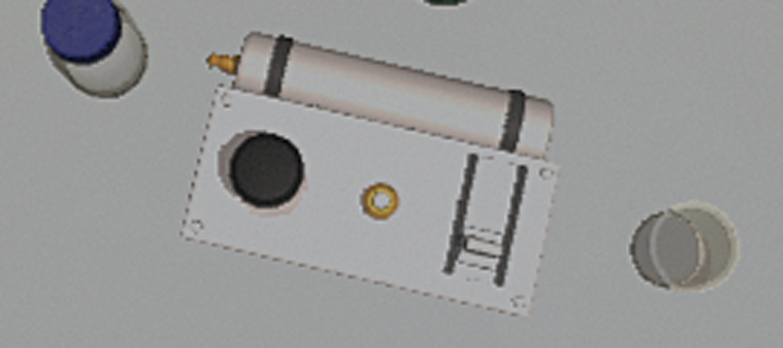

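View pics/scz.png

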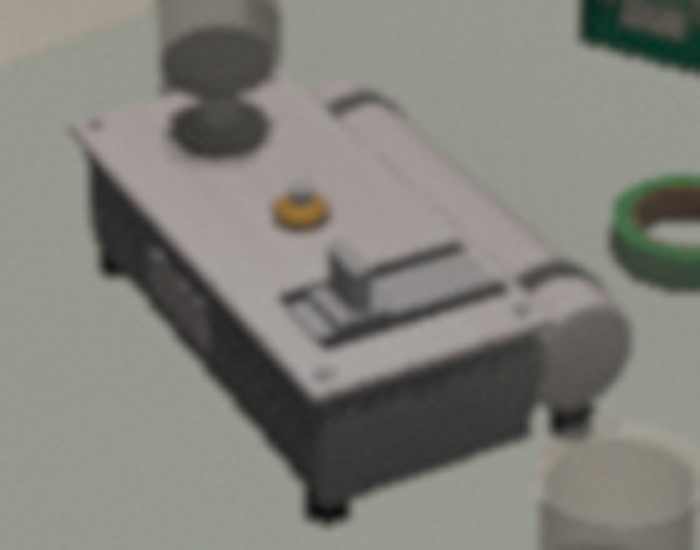

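```bash
python3 - <<'E'
from h import *
c=camera("top");s=camera("scene")
q=np.array([(218,86),(558,163),(527,315),(183,238)])/2.9+[190,210]
for z in(.066,.076):
    P=np.array([ray(c,*p,z) for p in q]);print(z,P.round(4).tolist(),[np.linalg.norm(P[i]-P[(i+1)%4]).round(4) for i in range(4)])
sc=np.array([(70,125),(318,402)])/5+[240,230]   # scene: front-left, front-right
print("scene px",sc)
for z in(.066,.071,.076,.081):
    A=[ray(c,*q[3],z),ray(c,*q[2],z)]
    print(z,[proj(s,a).round(1) for a in A])
for z in(.098,.108,.118,.124):
    p=ray(c,281.4,268.2,z);print(z,p,proj(s,p).round(1),(proj(s,p)-[240,230])*5)
E
```

```text
0.066 [[0.6082, 0.3262, 0.066], [0.567, 0.1173, 0.066], [0.4746, 0.1355, 0.066], [0.5152, 0.3436, 0.066]] [np.float64(0.2129), np.float64(0.0942), np.float64(0.2121), np.float64(0.0946)]
0.076 [[0.6067, 0.3256, 0.076], [0.566, 0.119, 0.076], [0.4746, 0.1371, 0.076], [0.5147, 0.3428, 0.076]] [np.float64(0.2105), np.float64(0.0931), np.float64(0.2097), np.float64(0.0935)]
scene px [[254.  255. ]
 [303.6 310.4]]
0.066 [array([252.5, 254.6]), array([301.8, 308. ])]
0.071 [array([252.4, 252.5]), array([301.5, 305.4])]
0.076 [array([252.2, 250.4]), array([301.1, 302.7])]
0.081 [array([252.1, 248.3]), array([300.7, 300.1])]
0.098 [0.5553655 0.2949466 0.098    ] [282.5 242.9] [212.67911458  64.27130007]
0.108 [0.55444605 0.29467916 0.108     ] [282.  238.5] [210.1388079   42.63090399]
0.118 [0.5535266  0.29441172 0.118     ] [281.5 234.2] [207.5712647   20.75848514]
0.124 [0.55297493 0.29425125 0.124     ] [281.2 231.5] [206.01748244   7.52210557]
```

Call:
jog_arm(moves=[0.64,0.8,0.28,1,0.64,0.8,0.28,1,0.64,0.8,0.28,1,0.64,0.8,0.28,1,0.64,0.8,0.28,1,0.64,0.8,0.28,1,0.64,0.8,0.28,1,0.64,0.8,0.28,1], gripper=0, newtons=40)

```text
clock: 1.02
ee_pos: [0.4039, -0.3995, 0.3032]
eef_rot: [0.001, 0.903, 0.429, 0.002]
ft_force: [-0.2, 0.4, 0.3]
grip_width: 0.0
```

Call:
jog_arm(moves=[0.48,0.96,0,0.98,0.48,0.96,0,0.98,0.48,0.96,0,0.98,0.48,0.96,0,0.98,0.48,0.96,0,0.98,0.48,0.96,0,0.98,0.48,0.96,0,0.98])

```text
clock: 1.6
ee_pos: [0.5252, -0.1555, 0.3033]
eef_rot: [0.0, 0.771, 0.636, 0.002]
ft_force: [-0.2, 1.3, -0.1]
grip_width: -0.0
```

Call:
jog_arm(moves=[0.12,0.96,-0.1,0,0.12,0.96,-0.1,0,0.12,0.96,-0.1,0,0.12,0.96,-0.1,0,0.12,0.96,-0.1,0,0.12,0.96,-0.1,0,0.12,0.96,-0.1,0])

```text
clock: 2.18
ee_pos: [0.554, 0.0937, 0.2777]
eef_rot: [-0.002, 0.768, 0.641, 0.004]
ft_force: [-0.8, 0.7, 0.2]
grip_width: -0.0001
```

Call:
jog_arm(moves=[0,0.804,-0.3,0,0,0.804,-0.3,0,0,0.804,-0.3,0,0,0.804,-0.3,0,0,0.804,-0.3,0,0,0.804,-0.5,0,0,0.804,-0.5,0,0,0.804,-0.5,0,0,0.804,-0.5,0])

```text
clock: 2.93
ee_pos: [0.5547, 0.2923, 0.1519]
eef_rot: [-0.002, 0.768, 0.64, 0.003]
ft_force: [-0.8, -0.5, 0.6]
grip_width: 0.0004
```

```bash
python3 - <<'E'
from h import *
s=telemetry.get_state();print(s["ee_pos"],s["ft_force"],s["joints"])
w=camera("wrist")["img"];cv2.imwrite("pics/w1.png",w)
t=camera("top")["img"][190:340,170:470];t=cv2.resize(t,None,fx=2.1,fy=2.1)
sc=camera("scene")["img"];sc=sc[150:350,200:420];cv2.imwrite("pics/s1.png",cv2.resize(sc,None,fx=3,fy=3))
E
```

```text
[0.55468331 0.29230601 0.15185183] [-0.76786937 -0.49624748  0.64159306] [ 0.08637423  0.42307346 -0.77881125  1.59502354  0.30554495  1.24581878
 -0.92667926]
```

View pics/w1.png

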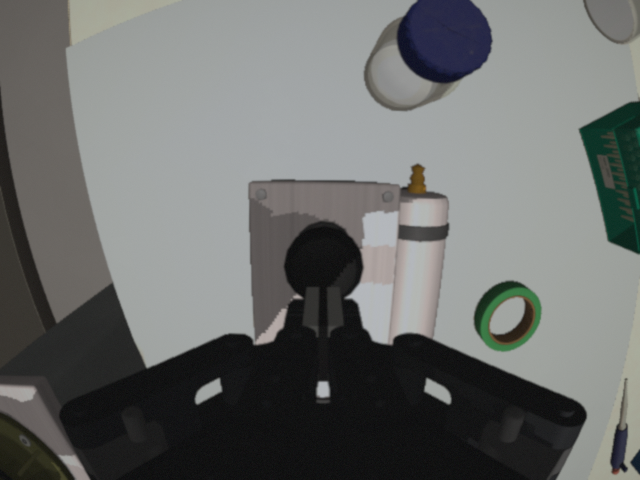

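View pics/s1.png

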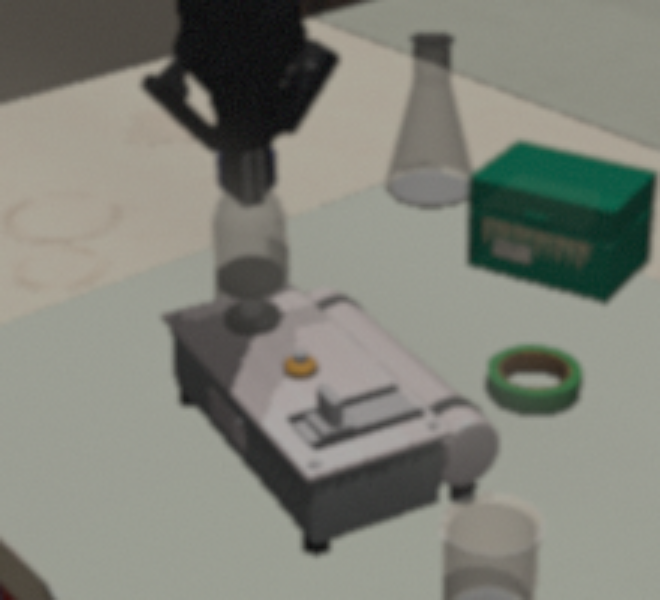

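Call:
jog_arm(moves=[0,0.01,-0.13,0,0,0.01,-0.15,0,0,0.01,-0.16,0,0,0.01,-0.17,0,0,0.01,-0.18,0,0,0.01,-0.19,0,0,0.01,-0.2,0,0,0.01,-0.2,0,0,0.01,-0.2,0])

```text
clock: 3.83
ee_pos: [0.5567, 0.296, 0.1057]
eef_rot: [-0.001, 0.769, 0.64, 0.006]
ft_force: [-0.6, 0.2, 4.7]
grip_width: -0.0001
```

Call:
jog_arm(moves=[-0.008,0,-0.04,0,-0.008,0,-0.07,0,-0.008,0,-0.1,0,-0.008,0,-0.1,0,-0.008,0,-0.1,0])

```text
clock: 4.25
ee_pos: [0.5573, 0.2964, 0.0894]
eef_rot: [0.002, 0.769, 0.639, 0.008]
ft_force: [-10.9, -9.9, 41.7]
grip_width: -0.0
```

Call:
jog_arm(moves=[-0.004,-0.004,0.05,0,-0.008,-0.004,0.1,0,-0.008,-0.004,0.12,0,-0.008,-0.004,0.12,0,-0.008,-0.004,0.12,0])

```text
clock: 4.67
ee_pos: [0.5548, 0.295, 0.1184]
eef_rot: [0.002, 0.769, 0.639, 0.007]
ft_force: [-0.2, -0.3, -0.6]
grip_width: 0.0001
```

```bash
cat > look.py <<'E'
import sys
from h import *
n=sys.argv[1]
s=telemetry.get_state();print(s["clock"],s["ee_pos"],s["ft_force"])
t=camera("top");c=camera("scene")
a=cv2.resize(t["img"][215:325,200:390],None,fx=4,fy=4,interpolation=cv2.INTER_CUBIC)
b=cv2.resize(c["img"][235:335,245:375],None,fx=5,fy=5,interpolation=cv2.INTER_CUBIC)
cv2.imwrite(f"pics/t_{n}.png",a);cv2.imwrite(f"pics/s_{n}.png",b)
E
python3 look.py 1
```

```text
4.6667 [0.55483712 0.29496809 0.1183591 ] [-0.23340629 -0.26001128 -0.59591123]
```

View pics/s_1.png

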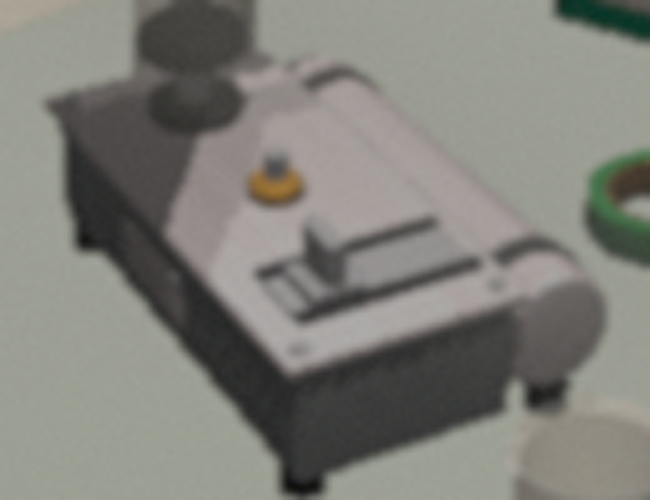

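View pics/t_1.png

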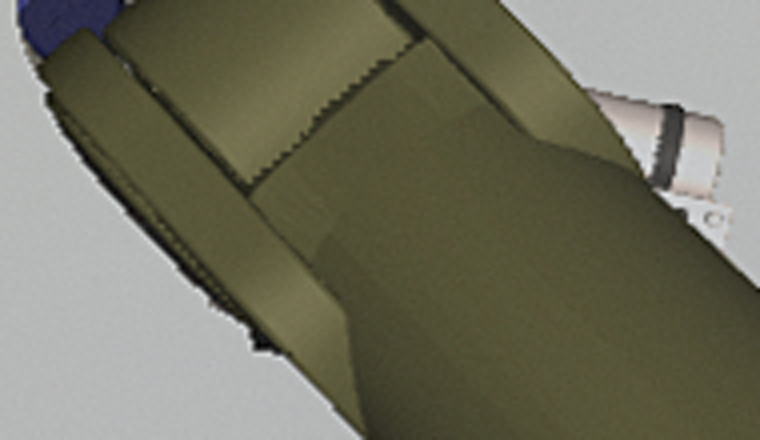

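Call:
jog_arm(moves=[0,0,-0.04,0,0,0,-0.06,0,0,0,-0.08,0,0,0,-0.1,0,0,0,-0.108,0,0,0,-0.108,0,0,0,-0.108,0,0,0,-0.108,0])

```text
clock: 5.43
ee_pos: [0.5547, 0.295, 0.0911]
eef_rot: [0.002, 0.769, 0.639, 0.007]
ft_force: [-1.6, -0.4, 9.6]
grip_width: -0.0001
```

Accurate tracking: 9.6 N at about 17 mm of stroke. Release and press once more.

Call:
jog_arm(moves=[0,0,0.05,0,0,0,0.1,0,0,0,0.11,0,0,0,0.11,0])

```text
clock: 5.77
ee_pos: [0.5549, 0.2951, 0.1193]
eef_rot: [0.002, 0.769, 0.639, 0.007]
ft_force: [-1.1, 0.1, 0.5]
grip_width: -0.0005
```

```bash
python3 look.py 2
```

```text
5.7667 [0.55488773 0.29510363 0.1193031 ] [-1.14833243  0.07615147  0.53922297]
```

View pics/s_2.png

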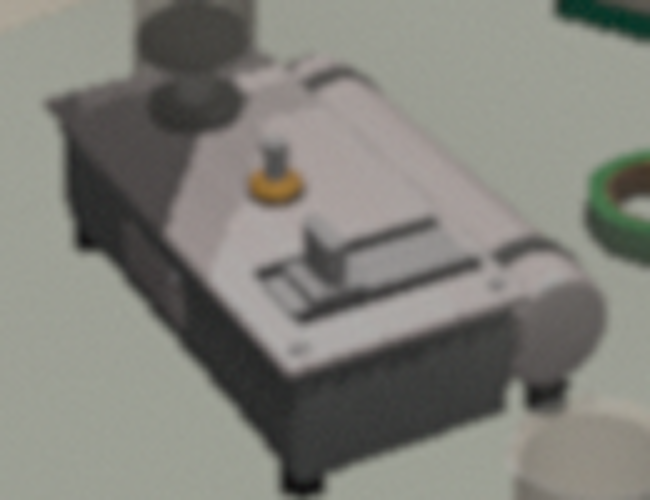

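Call:
jog_arm(moves=[0,0,-0.04,0,0,0,-0.06,0,0,0,-0.08,0,0,0,-0.1,0,0,0,-0.113,0,0,0,-0.113,0,0,0,-0.113,0])

```text
clock: 6.45
ee_pos: [0.5545, 0.2946, 0.0902]
eef_rot: [0.002, 0.769, 0.639, 0.006]
ft_force: [-1.9, -1.1, 9.4]
grip_width: 0.0001
```

Call:
jog_arm(moves=[0,0,0.05,0,0,0,0.1,0,0,0,0.11,0,0,0,0.11,0])

```text
clock: 6.78
ee_pos: [0.5546, 0.2947, 0.1184]
eef_rot: [0.002, 0.769, 0.639, 0.007]
ft_force: [0.9, -0.9, 0.1]
grip_width: -0.0001
```

```bash
python3 look.py 3; python3 - <<'E'
from h import *
c=camera("scene")
for h in (9,14,19,24,29,33): print(h,(proj(c,np.array([.5407,.2262,.066+h/1000]))-[245,235])*5)
E
```

```text
6.7833 [0.55462359 0.29467841 0.11841348] [ 0.90158604 -0.87578321  0.09263755]
9 [269.28197298 170.82121487]
14 [268.92508676 159.34484858]
19 [268.56647373 147.81295325]
24 [268.20612132 136.22512489]
29 [267.84401685 124.58095557]
33 [267.55306318 115.22477795]
```

View pics/s_3.png

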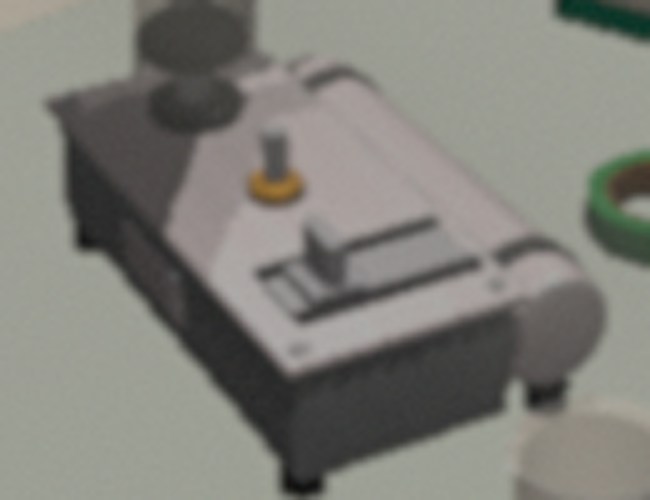

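Call:
jog_arm(moves=[0,0,-0.04,0,0,0,-0.06,0,0,0,-0.08,0,0,0,-0.1,0,0,0,-0.11,0,0,0,-0.11,0,0,0,-0.11,0])

```text
clock: 7.52
ee_pos: [0.5543, 0.2944, 0.09]
eef_rot: [0.002, 0.769, 0.639, 0.006]
ft_force: [-0.4, -1.0, 11.3]
grip_width: 0.0
```

Call:
jog_arm(moves=[0,0,0.05,0,0,0,0.1,0,0,0,0.11,0,0,0,0.11,0])

```text
clock: 7.85
ee_pos: [0.5544, 0.2944, 0.1182]
eef_rot: [0.003, 0.769, 0.639, 0.006]
ft_force: [0.3, 0.2, -0.5]
grip_width: 0.0001
```

```bash
python3 look.py 4
```

```text
7.85 [0.55443204 0.29441705 0.11820897] [ 0.32074766  0.1689616  -0.48121673]
```

View pics/s_4.png

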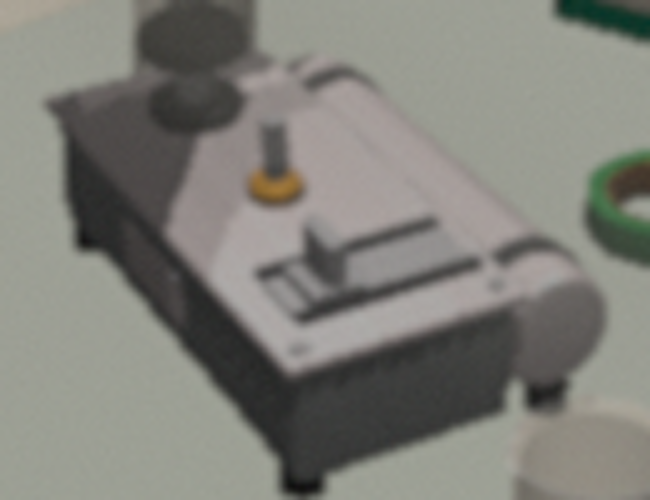

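Call:
jog_arm(moves=[0,0,-0.04,0,0,0,-0.06,0,0,0,-0.075,0,0,0,-0.09,0,0,0,-0.09,0])

```text
clock: 8.37
ee_pos: [0.5542, 0.294, 0.0942]
eef_rot: [0.002, 0.769, 0.639, 0.005]
ft_force: [-0.8, -0.9, 10.4]
grip_width: 0.0
```

Call:
jog_arm(moves=[0,0,-0.008,0,0,0,-0.016,0,0,0,-0.02,0,0,0,-0.02,0])

```text
clock: 8.7
ee_pos: [0.5542, 0.2941, 0.09]
eef_rot: [0.003, 0.769, 0.639, 0.005]
ft_force: [-2.4, -1.9, 11.9]
grip_width: 0.0003
```

Release and look; then test for stiffness with a further gentle press.

Call:
jog_arm(moves=[0,0,0.05,0,0,0,0.1,0,0,0,0.11,0,0,0,0.11,0])

```text
clock: 9.03
ee_pos: [0.5541, 0.294, 0.1173]
eef_rot: [0.003, 0.769, 0.639, 0.005]
ft_force: [-0.3, 0.7, -0.4]
grip_width: -0.0
```

```bash
python3 look.py 5
```

```text
9.0333 [0.55410824 0.29400482 0.11732491] [-0.279574    0.6631145  -0.36029839]
```

View pics/s_5.png

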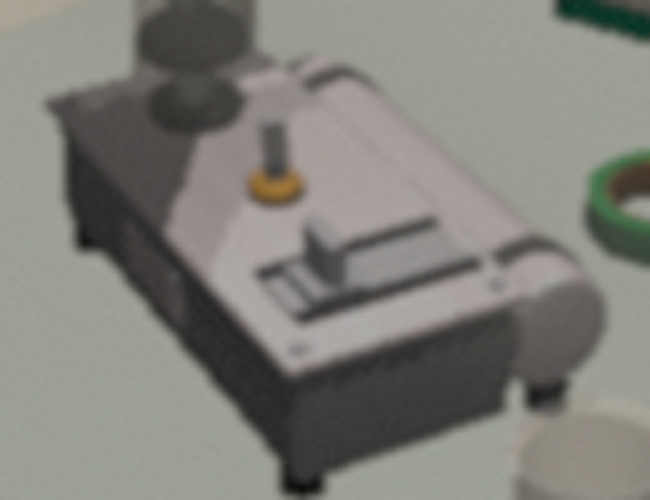

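Call:
jog_arm(moves=[0,0,-0.03,0,0,0,-0.04,0,0,0,-0.05,0,0,0,-0.054,0,0,0,-0.054,0])

```text
clock: 9.55
ee_pos: [0.5535, 0.2934, 0.1025]
eef_rot: [0.003, 0.769, 0.639, 0.004]
ft_force: [-1.0, -1.3, 6.7]
grip_width: -0.0004
```

```bash
python3 - <<'E'
import cv2,numpy as np
for i in range(1,6):
    a=cv2.imread(f"pics/s_{i}.png").astype(int).sum(2)
    col=a[90:180,268:282].mean(1); ref=a[90:180,300:312].mean(1)
    bb=cv2.imread(f"pics/s_{i}.png").astype(int)
    print(i,[int(x) for x in col[::4]])
E
```

```text
1 [416, 414, 415, 414, 413, 423, 442, 460, 471, 476, 478, 477, 474, 467, 453, 431, 392, 336, 280, 247, 238, 251, 277]
2 [417, 414, 413, 414, 415, 424, 442, 461, 473, 476, 472, 457, 433, 401, 353, 297, 259, 248, 247, 245, 242, 252, 275]
3 [417, 414, 414, 413, 415, 420, 434, 449, 454, 442, 413, 361, 301, 261, 251, 249, 251, 250, 250, 245, 240, 238, 247]
4 [418, 412, 412, 413, 412, 414, 417, 406, 377, 321, 272, 251, 251, 254, 252, 251, 250, 247, 240, 225, 209, 218, 255]
5 [418, 410, 410, 414, 416, 420, 418, 397, 351, 296, 260, 249, 252, 253, 250, 250, 250, 246, 238, 216, 203, 217, 256]
```

Call:
jog_arm(moves=[0,0,-0.015,0,0,0,-0.03,0,0,0,-0.045,0,0,0,-0.047,0,0,0,-0.047,0])

```text
clock: 9.97
ee_pos: [0.5535, 0.2934, 0.0915]
eef_rot: [0.003, 0.769, 0.639, 0.004]
ft_force: [-1.2, -1.3, 10.0]
grip_width: -0.0001
```

Call:
jog_arm(moves=[0,0,0.05,0,0,0,0.1,0,0.004,0.004,0.13,0,0.004,0.004,0.13,0])

```text
clock: 10.3
ee_pos: [0.5553, 0.295, 0.1258]
eef_rot: [0.003, 0.769, 0.639, 0.005]
ft_force: [0.6, 1.1, -0.3]
grip_width: -0.0003
```

```bash
python3 look.py 6; python3 - <<'E'
import cv2,numpy as np
a0=cv2.imread("pics/scene0.png")
cv2.imwrite("pics/s_0.png",cv2.resize(a0[235:335,245:375],None,fx=5,fy=5,interpolation=cv2.INTER_CUBIC))
for i in (0,1,2,3,4,5,6):
    a=cv2.imread(f"pics/s_{i}.png").astype(int).sum(2)
    col=a[90:190,268:282].mean(1)
    k=np.argmax(col<340);print(i,90+k-(340-col[k])/(col[k-1]-col[k]))
E
```

```text
10.3 [0.55527494 0.29502385 0.12579703] [ 0.61387187  1.12472338 -0.25360062]
0 167.921875
1 157.7871485943775
2 146.85526315789474
3 135.67724867724868
4 124.63387978142076
5 122.69658119658119
6 122.64853556485356
```

View pics/s_6.png

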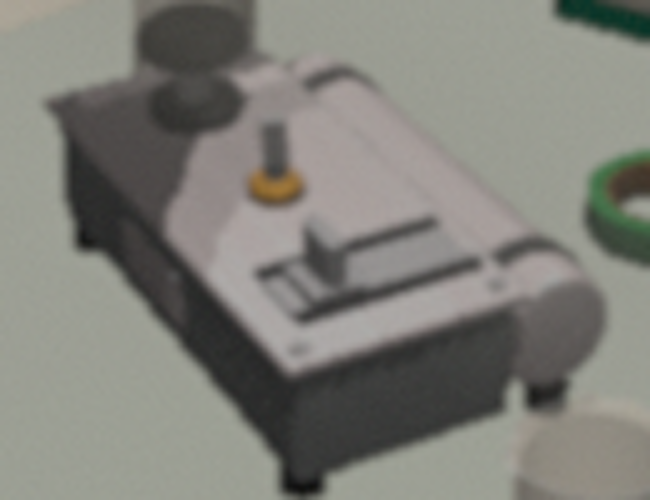

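Call:
jog_arm(moves=[0,0,0.16,0,0,0,0.16,0,-0.306,-0.492,0.16,0,-0.306,-0.492,0.16,0,-0.306,-0.492,0.16,0,-0.306,-0.492,0.16,0,-0.306,-0.492,0.16,0,-0.306,-0.492,0.16,0])

```text
clock: 11.07
ee_pos: [0.4776, 0.1697, 0.1635]
eef_rot: [0.004, 0.77, 0.638, 0.003]
ft_force: [0.1, 0.6, 0.0]
grip_width: 0.0003
```

```bash
python3 look.py 7; python3 - <<'E'
from h import *
s=telemetry.get_state();print(s["eef_rot"],s["ee_pos"])
w=camera("wrist");cv2.imwrite("pics/w7.png",w["img"])
c={"camera_matrix":camera("top")["camera_matrix"],"extrinsics":camera("top")["extrinsics"]}
p=ray(c,356.2,294.5,.09);d=p[:2]-[.5415,.231];y=-.195
print(p,d@[np.cos(y),np.sin(y)],d@[-np.sin(y),np.cos(y)])
E
```

```text
11.0667 [0.47764997 0.16967245 0.16353189] [0.13018125 0.6440668  0.03276107]
[0.00275025 0.76873618 0.63954767 0.00398639] [0.47813994 0.17210029 0.16388388]
[0.51475229 0.16619823 0.09      ] -0.013684367821627155 -0.06875643397847066
```

View pics/w7.png

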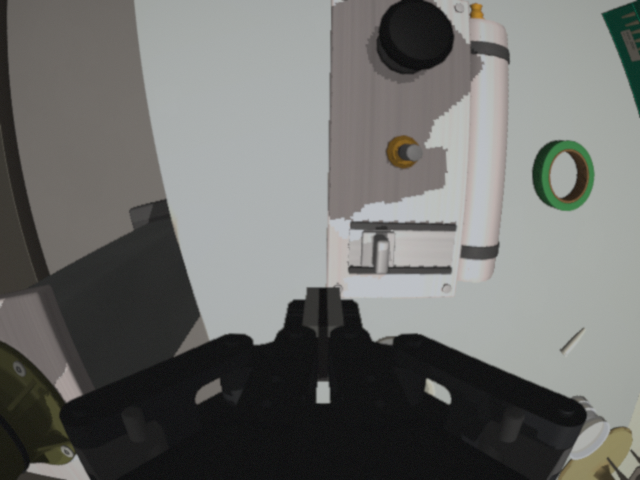

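View pics/t_7.png

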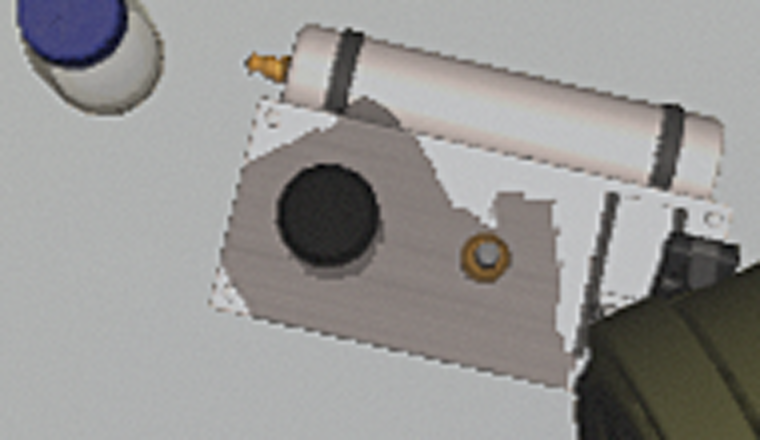

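View pics/s_7.png

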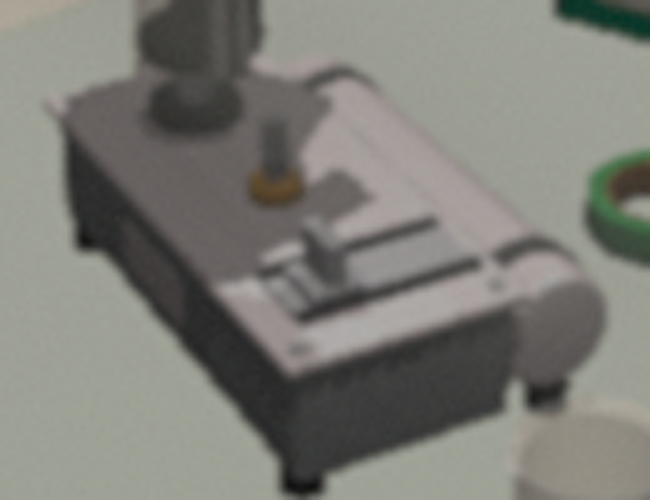

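```bash
cat >> h.py <<'E'
from scipy.spatial.transform import Rotation as Rn
def wray(c,s,u,v):
    K=c["camera_matrix"];x=(u-K[0,2])/K[0,0];y=(v-K[1,2])/K[1,1];r=np.hypot(x,y)
    d=np.array([x/r*np.sin(r),y/r*np.sin(r),np.cos(r)])
    T=np.array(c["tool_from_camera"]);q=s["eef_rot"];R=Rn.from_quat([q[1],q[2],q[3],q[0]]).as_matrix()
    return s["ee_pos"]+R@T[:3,3], R@T[:3,:3]@d
E
python3 - <<'E'
from h import *
s=telemetry.get_state();w=camera("wrist");im=w["img"]
cv2.imwrite("pics/w8.png",cv2.resize(im[110:200,360:460],None,fx=6,fy=6,interpolation=cv2.INTER_CUBIC))
t=camera("top");ti=t["img"]
cv2.imwrite("pics/t8.png",cv2.resize(ti[265:295,305:340],None,fx=16,fy=16,interpolation=cv2.INTER_CUBIC))
hsv=cv2.cvtColor(im,cv2.COLOR_BGR2HSV)[130:175,380:430]
m=((hsv[...,1]>90)).astype(np.uint8)
print(cv2.boundingRect(m),cv2.minEnclosingCircle(cv2.findNonZero(m)))
(a,b),r=cv2.minEnclosingCircle(cv2.findNonZero(m));o,d=wray(w,s,a+380,b+130);print("collar z.074",o+d*(.074-o[2])/d[2])
for u,v in((412,153),(414,153)):
  o,d=wray(w,s,u,v)
  for z in(.074,.095,.099):print(u,z,o+d*(z-o[2])/d[2])
E
```

```text
(7, 6, 31, 34) ((23.276119232177734, 22.425373077392578), 16.5770263671875)
collar z.074 [0.54124491 0.22514681 0.074     ]
412 0.074 [0.54686753 0.22395948 0.074     ]
412 0.095 [0.54172189 0.22519187 0.095     ]
412 0.099 [0.54074177 0.22542661 0.099     ]
414 0.074 [0.54817946 0.22377214 0.074     ]
414 0.095 [0.54291589 0.22502137 0.095     ]
414 0.099 [0.54191331 0.22525932 0.099     ]
```

View pics/w8.png

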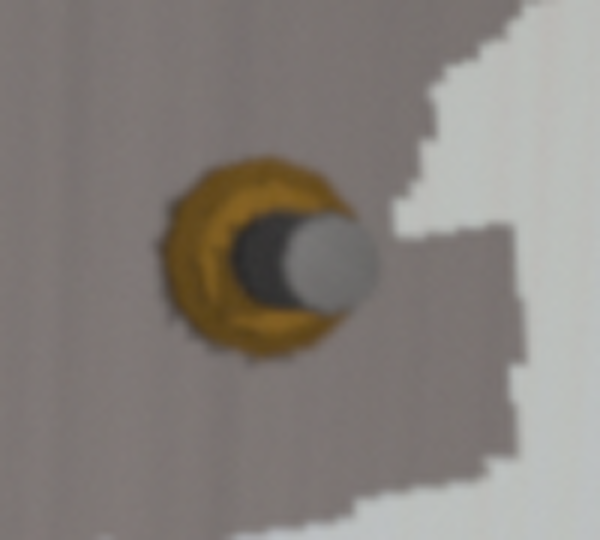

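View pics/t8.png

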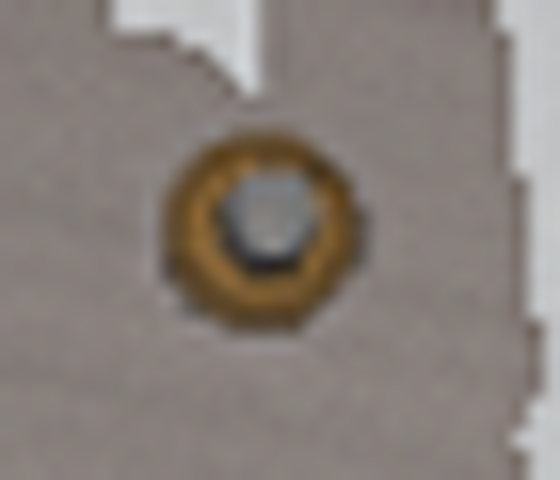

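```bash
python3 - <<'E'
from h import *
c=camera("scene");im=cv2.imread("pics/s_6.png");hsv=cv2.cvtColor(im,cv2.COLOR_BGR2HSV)
m=(hsv[...,1]>100).astype(np.uint8);m[:120]=0;m[230:]=0;m[:,:220]=0;m[:,330:]=0
x,y,w,h=cv2.boundingRect(m);print("brass box x",x,x+w,"y",y,y+h)
P=np.array([.541,.226]);th=np.linspace(0,2*np.pi,73)
def circ(r,z): return np.array([(proj(c,np.array([P[0]+r*np.cos(t),P[1]+r*np.sin(t),z]))-[245,235])*5 for t in th])
b=circ(.011,.066);t=circ(.011,.074)
print("pred brass x",b[:,0].min(),b[:,0].max(),"ybot",b[:,1].max(),"ytop(back)",t[:,1].min(),"top rim front",t[:,1].max())
for hh in(27,29,31,33):
    q=circ(.005,.066+hh/1000);print(hh,"top face y",q[:,1].min(),q[:,1].max(),"x",q[:,0].min(),q[:,0].max())
cv2.imwrite("pics/pin6.png",cv2.resize(im[90:220,220:330],None,fx=4,fy=4))
E
```

```text
brass box x 251 301 y 172 202
pred brass x 241.6214221149093 300.1279250618566 ybot 206.79051029548873 ytop(back) 157.95895323058858 top rim front 188.43564511696115
27 top face y 122.42457723779552 135.99897321568278 x 255.48585944005538 282.4285561170353
29 top face y 117.77517150863844 131.31961936232983 x 255.3286513602484 282.2975518205621
31 top face y 113.11675671641495 126.63111406923406 x 255.17113724550683 282.1662925090425
33 top face y 108.44930665070223 121.93343046383148 x 255.01331620132788 282.03477743712597
```

View pics/pin6.png

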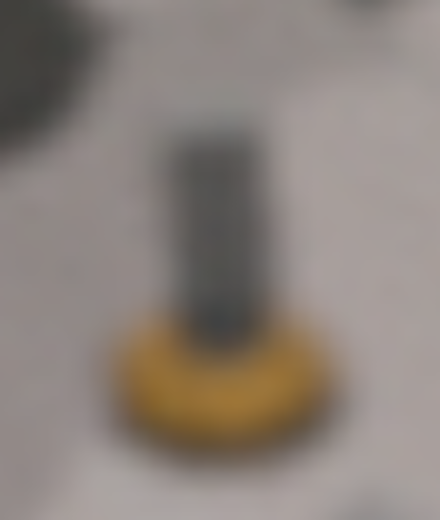

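Call:
jog_arm(moves=[0.305,0.491,0,0,0.305,0.491,0,0,0.305,0.491,0,0,0.305,0.491,0,0,0.305,0.491,-0.1,0,0.305,0.491,-0.18,0,0.305,0.491,-0.21,0,0.305,0.491,-0.225,0,0.305,0.491,-0.24,0,0.305,0.491,-0.24,0,0.305,0.491,-0.24,0])

```text
clock: 12.38
ee_pos: [0.5543, 0.2953, 0.1051]
eef_rot: [0.003, 0.769, 0.64, 0.004]
ft_force: [-3.7, -0.1, 4.3]
grip_width: 0.0002
```

```bash
python3 - <<'E'
from h import *
for i in range(3):
    s=telemetry.get_state();print(s["ee_pos"],s["ft_force"]);im=camera("scene")["img"]
cv2.imwrite("pics/s_down.png",cv2.resize(im[210:310,235:365],None,fx=5,fy=5,interpolation=cv2.INTER_CUBIC))
E
```

```text
[0.55428251 0.29529746 0.10512742] [-3.74327271 -0.07858191  4.26953147]
[0.55441524 0.29532316 0.1051837 ] [-2.89054126  0.46811773  4.74213017]
[0.5544071  0.2953243  0.10508961] [-3.25855373  0.78457329  5.58437404]
```

View pics/s_down.png

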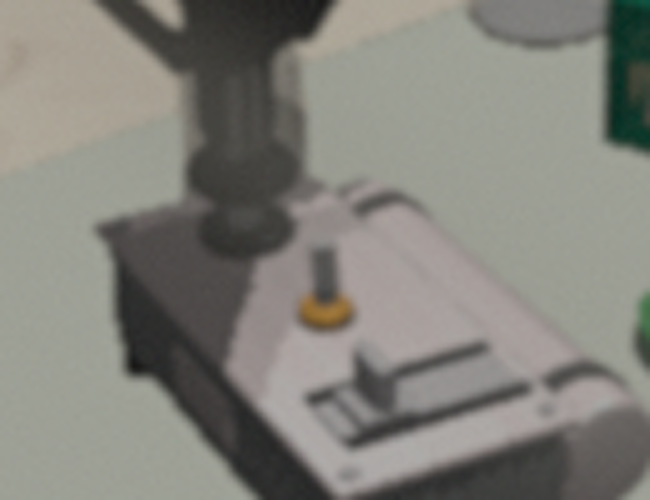

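Call:
jog_arm(moves=[0,0,-0.02,0,0,0,-0.04,0,0,0,-0.055,0,0,0,-0.062,0,0,0,-0.064,0,0,0,-0.064,0,0,0,-0.064,0])

```text
clock: 13.12
ee_pos: [0.555, 0.2956, 0.0911]
eef_rot: [0.003, 0.769, 0.64, 0.005]
ft_force: [-5.5, -1.4, 11.8]
grip_width: -0.0003
```

```bash
cat > pin.py <<'E'
from h import *
s=telemetry.get_state();print(s["clock"],s["ee_pos"],s["ft_force"]);im=camera("scene")["img"]
im=cv2.resize(im[235:335,245:375],None,fx=5,fy=5,interpolation=cv2.INTER_CUBIC)
cv2.imwrite("pics/s_p.png",im)
a=im.astype(int).sum(2);col=a[90:190,268:282].mean(1)
k=np.argmax(col<340);print(90+k-(340-col[k])/(col[k-1]-col[k]))
E
python3 pin.py
```

```text
13.1167 [0.55498932 0.2955575  0.09114507] [-5.53908165 -1.43073418 11.84361063]
123.41584158415841
```

Call:
jog_arm(moves=[-0.004,0,-0.01,0,-0.004,0,-0.016,0,-0.004,0,-0.016,0,-0.004,0,-0.016,0])

```text
clock: 13.5
ee_pos: [0.555, 0.2956, 0.0899]
eef_rot: [0.004, 0.769, 0.639, 0.006]
ft_force: [-5.6, -2.5, 14.0]
grip_width: 0.0001
```

Call:
jog_arm(moves=[0,0,0.05,0,0,0,0.1,0,0,0,0.13,0,0,0,0.13,0])

```text
clock: 13.83
ee_pos: [0.5566, 0.2957, 0.1243]
eef_rot: [0.005, 0.769, 0.639, 0.008]
ft_force: [0.7, 0.6, 0.1]
grip_width: -0.0001
```

```bash
python3 pin.py
```

```text
13.8333 [0.55660429 0.29567821 0.12425684] [0.72145827 0.60921551 0.12959917]
122.54385964912281
```

Call:
jog_arm(moves=[0,0,0.144,0,-0.314,-0.495,0.144,0,-0.314,-0.495,0.144,0,-0.314,-0.495,0.144,0,-0.314,-0.495,0.144,0,-0.314,-0.495,0.144,0,-0.314,-0.495,0.144,0,-0.314,-0.495,0,0,-0.314,-0.495,-0.1,0,-0.314,-0.495,-0.19,0,-0.314,-0.495,-0.19,0,-0.314,-0.495,-0.19,0,-0.314,-0.495,-0.19,0])

```text
clock: 14.97
ee_pos: [0.4783, 0.1731, 0.0764]
eef_rot: [0.004, 0.769, 0.64, 0.008]
ft_force: [0.6, 0.8, 0.8]
grip_width: -0.0001
```

```bash
python3 - <<'E'
from h import *
s=telemetry.get_state();print(s["clock"],s["ee_pos"],s["ft_force"],s["eef_rot"])
w=camera("wrist")["img"];cv2.imwrite("pics/w9.png",w)
im=camera("scene")["img"];cv2.imwrite("pics/s9.png",cv2.resize(im[215:335,245:385],None,fx=5,fy=5,interpolation=cv2.INTER_CUBIC))
E
```

```text
14.9667 [0.47830218 0.17309617 0.07640761] [0.56944942 0.80308702 0.79616553] [0.00444447 0.76857854 0.63969139 0.00788721]
```

View pics/w9.png

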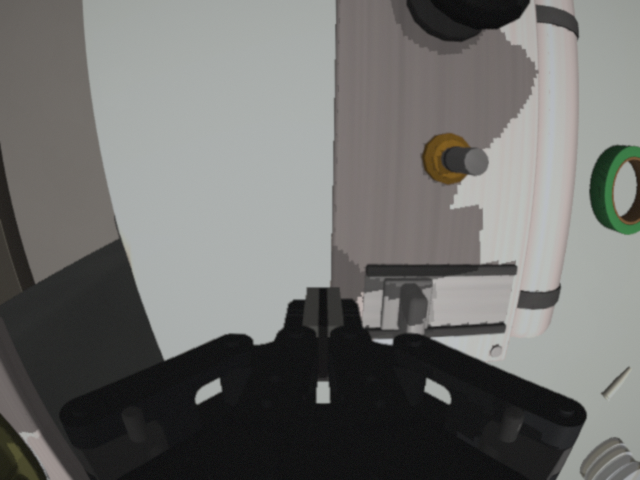

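View pics/s9.png

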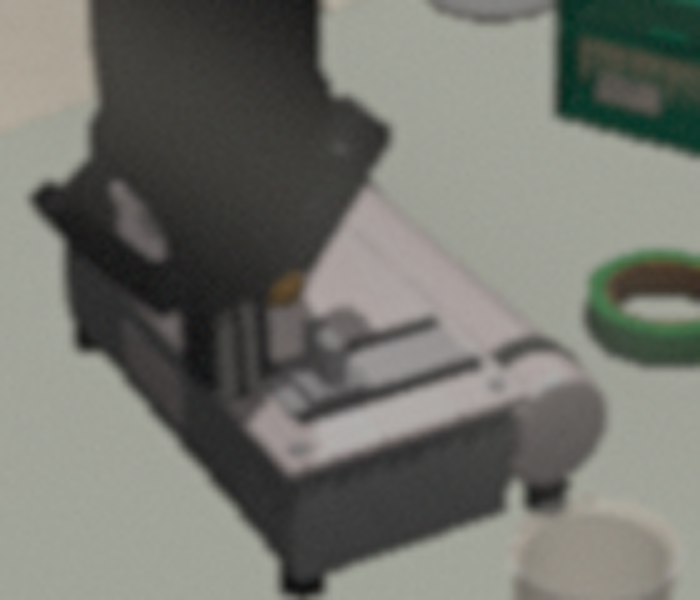

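Call:
jog_arm(moves=[0.03,-0.01,0,0,0.05,-0.014,0,0,0.07,-0.018,0,0,0.085,-0.021,0,0,0.1,-0.024,0,0,0.11,-0.026,0,0,0.12,-0.028,0,0,0.13,-0.03,0,0,0.14,-0.032,0,0,0.14,-0.032,0,0,0.14,-0.032,0,0])

```text
clock: 15.98
ee_pos: [0.5142, 0.1645, 0.077]
eef_rot: [0.005, 0.769, 0.639, 0.009]
ft_force: [0.0, -0.1, 0.8]
grip_width: 0.0
```

```bash
cat > l2.py <<'E'
import sys
from h import *
s=telemetry.get_state();print(s["clock"],s["ee_pos"],s["ft_force"])
im=camera("scene")["img"];cv2.imwrite(f"pics/{sys.argv[1]}.png",cv2.resize(im[215:335,245:385],None,fx=5,fy=5,interpolation=cv2.INTER_CUBIC))
E
python3 l2.py p1
```

```text
15.9833 [0.51417226 0.16448065 0.07698806] [ 0.04769981 -0.05284475  0.81738282]
```

View pics/p1.png

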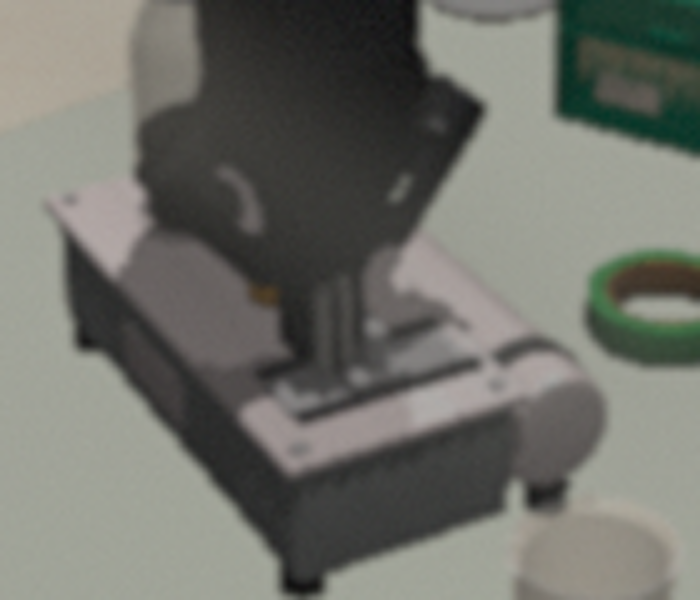

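Call:
jog_arm(moves=[0.015,-0.003,0,0,0.03,-0.006,0,0,0.04,-0.008,0,0,0.047,-0.009,0,0,0.047,-0.009,0,0])

```text
clock: 16.45
ee_pos: [0.5264, 0.1621, 0.0771]
eef_rot: [0.005, 0.769, 0.639, 0.009]
ft_force: [-0.7, -0.7, 0.5]
grip_width: -0.0
```

Call:
jog_arm(moves=[0.006,-0.001,0,0,0.012,-0.002,0,0,0.012,-0.002,0,0])

```text
clock: 16.7
ee_pos: [0.5276, 0.162, 0.0768]
eef_rot: [0.004, 0.769, 0.639, 0.007]
ft_force: [-6.4, -0.7, 4.6]
grip_width: -0.0001
```

```bash
python3 l2.py p2; python3 - <<'E'
from h import *
cv2.imwrite("pics/w10.png",camera("wrist")["img"])
s=telemetry.get_state();print(s["ee_pos"],s["ft_force"])
E
```

```text
16.7 [0.52755682 0.16196535 0.07682976] [-6.43789187 -0.65359068  4.57124037]
[0.52752418 0.16193107 0.07679247] [-6.95641937  0.54591228  3.77416117]
```

View pics/p2.png

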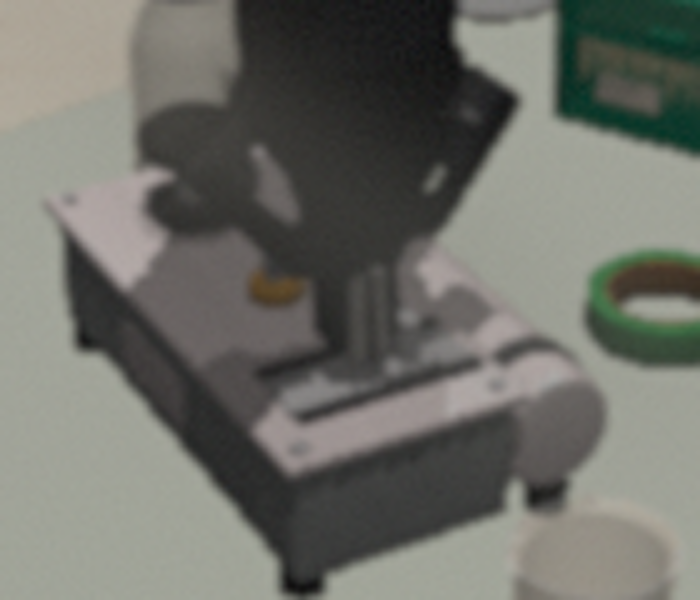

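View pics/w10.png

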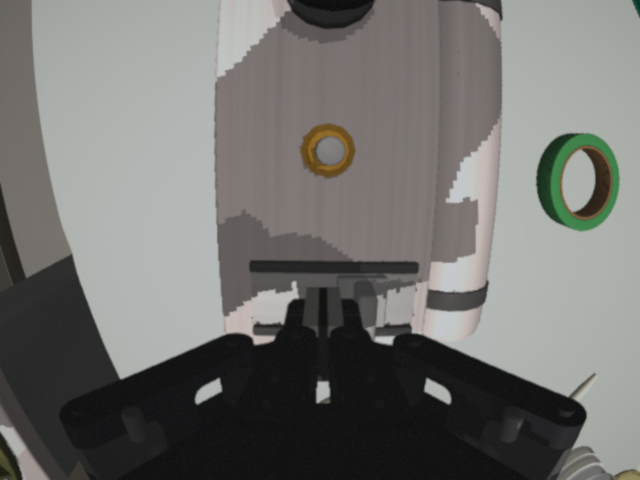

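Call:
jog_arm(moves=[-0.03,0.006,0,0,-0.08,0.016,0,0,-0.12,0.024,0,0,-0.12,0.024,0.1,0,-0.12,0.024,0.3,0,-0.12,0.024,0.35,0,-0.12,0.024,0.35,0])

```text
clock: 17.38
ee_pos: [0.5006, 0.1695, 0.1696]
eef_rot: [0.007, 0.769, 0.64, 0.011]
ft_force: [0.7, 0.5, -0.5]
grip_width: 0.0001
```

```bash
python3 - <<'E'
from h import *
s=telemetry.get_state();print(s["clock"],s["ee_pos"],s["ft_force"])
w=camera("wrist");cv2.imwrite("pics/w11.png",cv2.resize(w["img"][100:320,280:540],None,fx=3,fy=2.7))
im=camera("scene")["img"];cv2.imwrite("pics/s11.png",cv2.resize(im[225:335,245:385],None,fx=5,fy=5,interpolation=cv2.INTER_CUBIC))
E
```

```text
17.3833 [0.50055587 0.16945169 0.16960331] [ 0.65561089  0.5342983  -0.45895396]
```

View pics/w11.png

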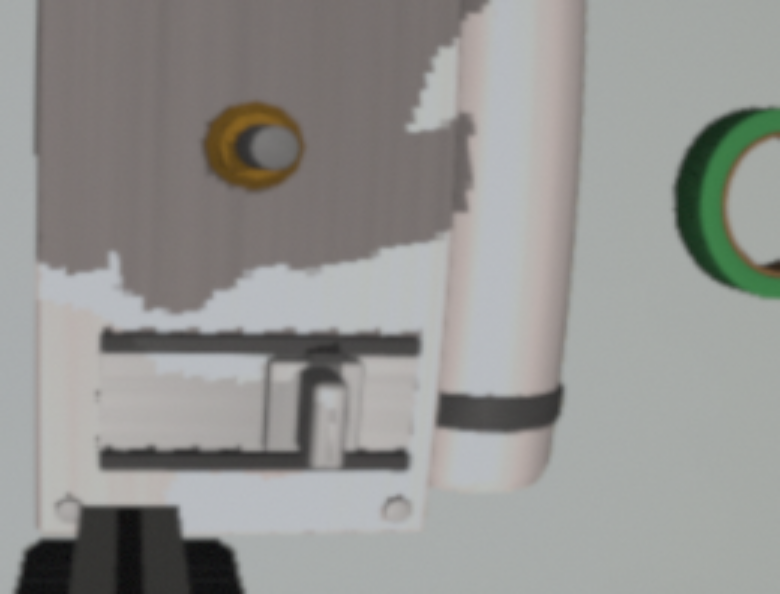

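View pics/s11.png

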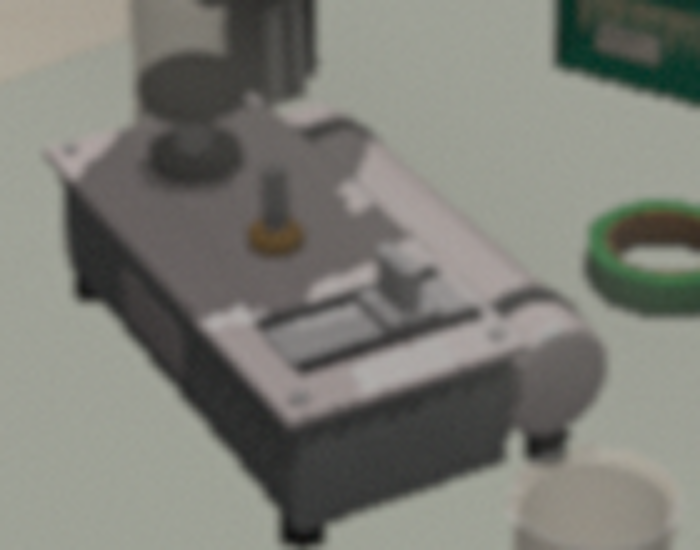

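```bash
python3 - <<'E'
from h import *
s=telemetry.get_state();w=camera("wrist")
y=-.195;ex=np.array([np.cos(y),np.sin(y)]);ey=np.array([-np.sin(y),np.cos(y)])
def f(n,a,b,z):
    o,d=wray(w,s,280+a/3,100+b/2.7);p=o+d*(z-o[2])/d[2];q=p[:2]-[.5415,.231];print(n,(q@ex*1000).round(1),(q@ey*1000).round(1))
f("tab top",327,425,.09);f("carr",314.5,405,.069);f("carr L",267,405,.069);f("carr R",362,405,.069)
f("collar",250,147,.074);f("plateFL",37,430,.066);f("plateR",435,420,.066);f("pin",272,147,.099);f("screw",68,510,.066);f("screwR",396,508,.066);f("railL",100,340,.07);f("railR",420,340,.07)
t=camera("top")["img"];cv2.imwrite("pics/t11.png",cv2.resize(t[215:325,240:400],None,fx=5,fy=5,interpolation=cv2.INTER_CUBIC))
E
```

```text
tab top 13.5 -71.4
carr 14.8 -72.6
carr L 3.8 -72.6
carr R 25.9 -72.5
collar -2.8 -8.7
plateFL -48.2 -80.5
plateR 44.7 -77.4
pin -1.8 -8.1
screw -41.2 -102.3
screwR 37.3 -101.9
railL -33.9 -56.1
railR 38.1 -55.2
```

View pics/t11.png

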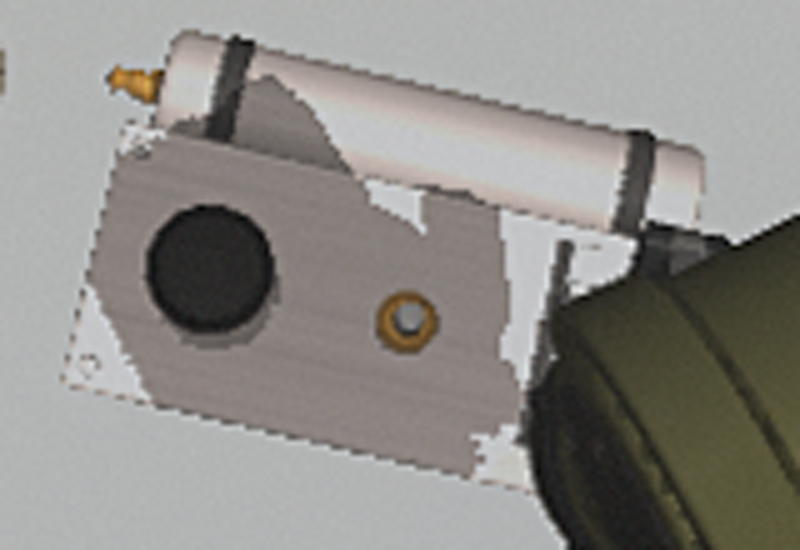

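Call:
jog_arm(moves=[0,0,0.16,0,0,0,0.32,0,0,-0.2,0.5,0,0,-0.5,0.5,0,0,-0.9,0.5,0,0,-0.9,0.5,0,0,-0.9,0.5,0,0,-0.9,0.5,0,0,-0.9,0.5,0,0,-0.9,0.5,0])

```text
clock: 18.42
ee_pos: [0.496, -0.0596, 0.2865]
eef_rot: [0.003, 0.77, 0.638, 0.006]
ft_force: [-0.2, 0.5, 0.4]
grip_width: 0.0002
```

```bash
python3 - <<'E'
from h import *
t=camera("top");c=camera("scene")
s=telemetry.get_state();print(s["clock"],s["ee_pos"],s["ft_force"],abs(s["dq"]).max())
cv2.imwrite("pics/t12.png",cv2.resize(t["img"][170:330,190:460],None,fx=2.9,fy=2.9,interpolation=cv2.INTER_CUBIC))
cv2.imwrite("pics/s12.png",cv2.resize(c["img"][235:335,245:375],None,fx=5,fy=5,interpolation=cv2.INTER_CUBIC))
E
```

```text
18.5167 [ 0.49637708 -0.05627428  0.28707345] [ 1.0484932   0.92022934 -0.32233681] 0.01584532824377985
```

View pics/t12.png

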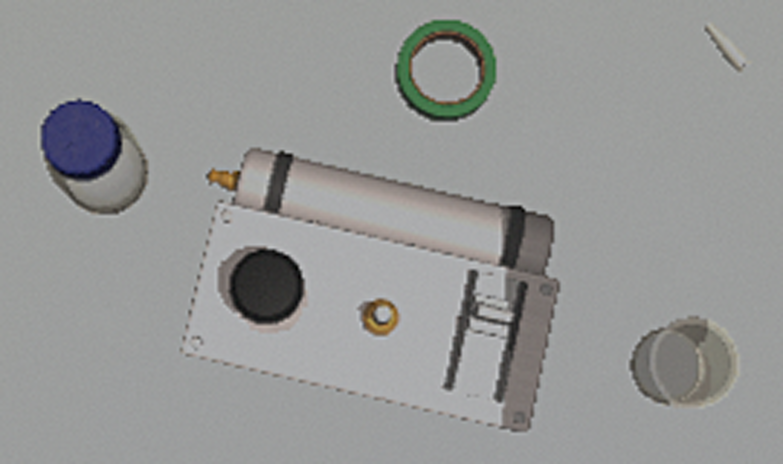

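View pics/s12.png

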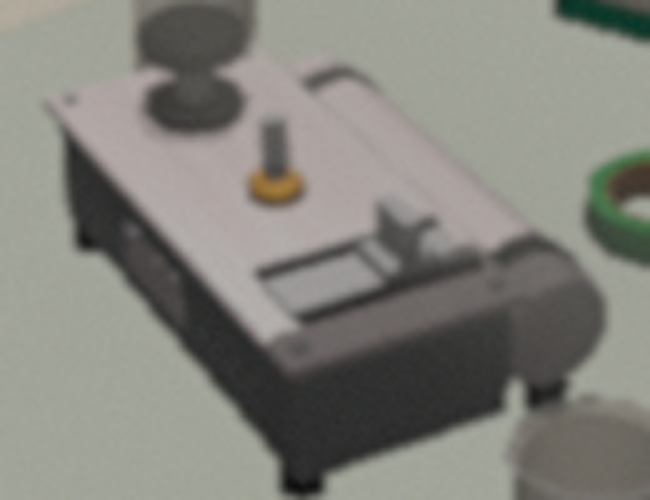

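```bash
python3 - <<'E'
from h import *
a=cv2.imread("pics/top0.png")[250:320,335:390];b=camera("top")["img"][250:320,335:390]
f=lambda x:cv2.resize(cv2.convertScaleAbs(x,alpha=2.2,beta=-260),None,fx=7,fy=7,interpolation=cv2.INTER_CUBIC)
cv2.imwrite("pics/cmp.png",np.hstack([f(a),f(b)]))
c=camera("top")
y=-.195
for X in(-14,6,11,16):
  for (dx,z) in((-4,.09),(4,.09)):
    for dy in (-11,11):
      p=np.array([.5415,.231])+(X+dx)/1000*np.array([np.cos(y),np.sin(y)])+(-70+dy)/1000*np.array([-np.sin(y),np.cos(y)])
      print(X,dx,dy,((proj(c,np.array([*p,z]))-[335,250])*7).round(0),end=' ')
  print()
E
```

```text
-14 -4 -11 [194. 340.] -14 -4 11 [106. 320.] -14 4 -11 [200. 308.] -14 4 11 [113. 288.] 
6 -4 -11 [210. 260.] 6 -4 11 [123. 240.] 6 4 -11 [217. 228.] 6 4 11 [129. 208.] 
11 -4 -11 [215. 240.] 11 -4 11 [127. 220.] 11 4 -11 [221. 208.] 11 4 11 [134. 188.] 
16 -4 -11 [219. 220.] 16 -4 11 [131. 200.] 16 4 -11 [225. 188.] 16 4 11 [138. 168.]
```

View pics/cmp.png

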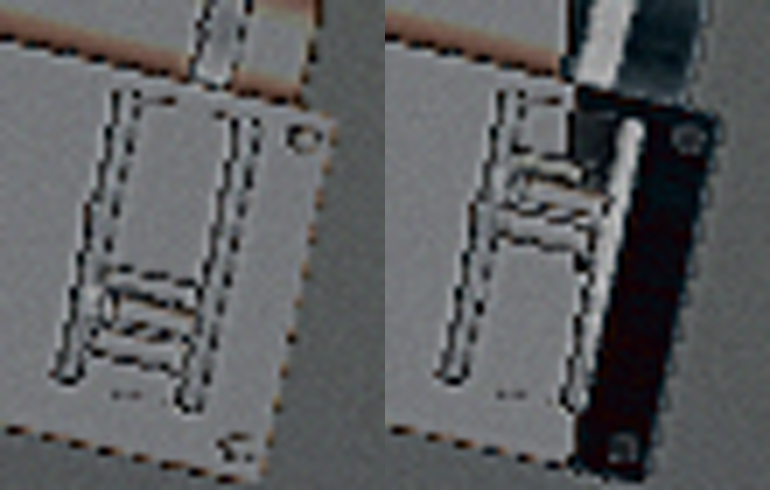

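```bash
python3 - <<'E'
from h import *
a=cv2.imread("pics/top0.png");b=camera("top")["img"]
c=camera("top")
A=cv2.resize(a[250:320,335:390],None,fx=10,fy=10,interpolation=cv2.INTER_CUBIC).astype(np.float32).mean(2)
B=cv2.resize(b[250:320,335:390],None,fx=10,fy=10,interpolation=cv2.INTER_CUBIC).astype(np.float32).mean(2)
hp=lambda x:x-cv2.GaussianBlur(x,(0,0),25)
T=hp(A)[375:530,150:260]
r=cv2.matchTemplate(hp(B),T,cv2.TM_CCOEFF_NORMED)
_,m,_,l=cv2.minMaxLoc(r[:, 100:260]);print(m,(l[0]+100-150)/10,(l[1]-375)/10)
y=-.195;e=np.array([np.cos(y),np.sin(y),0])
P=np.array([.5142,.165,.08]);print(proj(c,P+.03*e)-proj(c,P), proj(c,P+.025*e)-proj(c,P))
E
```

```text
0.786113440990448 3.5 -16.9
[  3.55938945 -16.93587703] [  2.96857048 -14.12471026]
```

```bash
python3 -c "
from bench import ticket;print(ticket.finish_job())"
```

```text
the job is handed in; nothing more can be done
None
```

I charged the pump with closed fingers over seven strokes, until the pin stopped rising. I then pushed the slide valve tab to its far stop, moved clear and handed the job in at about 18.6 s.

**Last checks**
- **Pin:** In the scene camera the pin rose about 4.5–5 mm on each of the first four strokes, about 0.8 mm on the fifth, and nothing on the last two. One of those last two was a full press to 14 N. Its top measured about 32 mm above the plate, against 33 mm when fully out, and that height is only good to about 1–2 mm.
- **Slide valve:** The push force rose to about 7 N at the stop, and image matching gave 30 mm of travel from near the open end.
- **Pump and bystanders:** In the last pictures I saw no shift of the pump, bottle, beaker or tape roll. The tool force read near zero with the arm clear.

**What failed or disagreed**
- **First stroke too hard:** I overdrove it against the bottom stop, with a brief 42 N at the fingertips. That is under the 120 N wrist limit but above the 40 N limit set for the arm and gripper body. Only the fingertips were in contact, and I saw no shift of the pump afterwards.
- **Stiff plunger not seen:** The plunger never clearly went stiff at 12 N. It still travelled at roughly spring force after the pin stopped. I judged the pin fully out because it had stopped rising and from its measured height.

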